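# Comb skewed pencils into a ribbed pencil tray

## Task

Take the little rake by its grip and comb the three skewed pencils in the ribbed tray so that they settle parallel, one in each groove: set it down in the middle of the tray with its teeth between the pencils, then draw it along the grooves to one end and, if need be, without lifting it, back to the other end. Keep the rake resting on the tray's sprung bed all along the stroke with a light, steady pressure of about 5 newtons, never under 3 nor over 8, and leave the pencils to the rake rather than the fingers. Then stand the rake upright on the desk again, beside the tray, without disturbing the other things.

Things in the scene. Friction and masses are not known exactly. Their poses are not given: they have to be found in the camera images.
- tray: Heavy wooden pencil tray, immovable, 136 (x) x 192 (y) mm outside, walls 7 mm thick, tops 40 mm up. Origin: centre of its underside, on the desk; y runs along the grooves. Inside, a ribbed bed 176 mm long gives straight down on springs, about 7 N per mm. Rib tops stand 23 to 27.5 mm above the origin: how far the bed has sunk differs each time, is not reported and must be felt.
- tray_top (a point): Point over the tray's centre, level with its wall tops, 40 mm above the desk; axes as the tray's. The bed below has three V grooves along y, 9 mm deep, at x = -24, 0 and +24 mm, sharp ribs between them at x = -12 and +12 mm, and outside these two flat ledges, |x| = 36 to 60 mm, level with the rib tops.
- rake_grip (a point): Grip of the loose rake: on the axis of an upright wooden post, 26 mm along x, 20 mm along y, reaching from 36 to 89 mm above the feet; this point is 66 mm above the feet. Grip here from above. Rake: about 140 g, 100 x 22 x 89 mm, stands upright by itself. z is up, x along its head bar, y the combing direction (both ways alike).
- rake_foot (a point): Underside of the rake, 66 mm below rake_grip, midway between its skids. Skids, 8 mm (x) by 22 mm (y), at x = -42 and +42 mm ride on the tray's ledges; inner teeth, 4 by 12 mm and 1 mm shorter, at x = -12 and +12 mm then run just over the ribs. The head bar, 100 by 18 mm, is 22 to 36 mm above the feet and passes over the tray walls.
- pencil_a_mid (a point): Middle of a loose round wooden pencil, 8 mm thick, 130 mm long, 14 g, on its axis; its y axis runs along the pencil. At the start it lies skewed 0.24 to 0.38 rad (counter-clockwise from above) across the ribs, its middle over a groove. Settled in a groove its axis is 4 mm above the groove floor, 5 mm below the rib tops.
- pencil_b_mid (a point): Middle of a loose round wooden pencil, 8 mm thick, 130 mm long, 14 g, on its axis; its y axis runs along the pencil. At the start it lies skewed 0.24 to 0.38 rad (counter-clockwise from above) across the ribs, its middle over a groove. Settled in a groove its axis is 4 mm above the groove floor, 5 mm below the rib tops.
- pencil_c_mid (a point): Middle of a loose round wooden pencil, 8 mm thick, 130 mm long, 14 g, on its axis; its y axis runs along the pencil. At the start it lies skewed 0.24 to 0.38 rad (counter-clockwise from above) across the ribs, its middle over a groove. Settled in a groove its axis is 4 mm above the groove floor, 5 mm below the rib tops.
- hourglass: Hourglass, 56 mm across, 100 mm tall, loose, a bystander; stands at the other side of the tray from the rake. Origin: centre of its underside.
- eraser: Eraser, 22 x 54 x 12 mm, loose bystander behind the tray. Origin: centre of its underside.
- sharpener: Round brass pencil sharpener, 29 mm across, 25 mm tall, loose bystander behind the tray. Origin: centre of its underside.

How it is judged:
By the outcome, as a careful person would: the job done as asked, in the order asked, and still so for the second after the job is handed in, with the robot touching nothing.
It also fails if it takes over 67 s, if anything falls off the work surface, if the arm or the gripper's body presses on something with over 40 N, if the wrist force passes 120 N, or if a joint passes its speed limit or range.

## Robot

A 7-joint arm with a two-finger parallel gripper is mounted at the origin on a cart in front of the work surface, level with it; the furniture and walls round the work are solid. World frame = base frame: x ahead of the robot, y to its left, z up, the work surface at z = 0. Lengths are in m, angles in rad, forces in N, time in s.
With the tool pointing down it reaches from about 0.425 to 0.925 m from the base axis. Payload 6.8 kg.
Tool frame: the origin (TCP) lies on the front face of the gripper's body, between the roots of the fingers; the fingertips stand 73 mm ahead of it and the grasp point (between the pads) lies 54 mm ahead of it (bot.finger_overhang is the z of the fingertips in the tool frame, in m); z points along the fingers, y is the line along which they close (so a half turn about z gives the same grasp; the last joint's range is limited). The gripper opens to 85 mm and grips with 20 to 120 N. Pads are 22 mm wide; open, the fingers measure 114 mm over their backs; the gripper's body (76 mm by 85 mm) begins 54 mm behind the grasp point. The pads swing forward as they close: fully open they stand 13 mm farther back than shut.
Start: joints at [-1.253, 0.477, 0.022, 1.555, -0.011, 1.109, -0.083], TCP at [0.279, 0.615, 0.304] pointing down, gripper open.
Joint ranges: [-2.96, 2.96], [-0.34, 2.1], [-1.41, 1.46], [0.24, 2.44], [-1.37, 4.51], [0.17, 1.92], [-2.96, 2.96]. Speed limits (rad/s): [2.39, 2.39, 3.14, 3.14, 3.14, 3.14, 3.14].

## Interface

Orientations are given as a unit quaternion [w, x, y, z].
In Python, from station import bot gives the robot as it stands.
- The arm moves only by the tool servo_tool, never from a script. Its argument "motion" is one flat list of numbers, 7 for each row, row after row: the shift along the tool's x, y, z as a fraction of full scale, then the turn, a rotation vector about the tool's x, y, z as a fraction of full scale, then the closure, from 0 (fully open) to 1 (shut). In form: [tx, ty, tz, ax, ay, az, gripper, tx, ty, tz, ax, ay, az, gripper, ...]. A call has 1 to 5 rows; each row shifts and turns the commanded pose from where the row before left it, along the tool's axes as they then stand; what a row does not reach is not made up. Full scale, the value 1, is 0.02 m for a shift and 0.15 rad for a turn. A row lasts 1/8 s, in which the tool goes at most 62.5 mm and 10.7 degrees, less where a joint would pass 70% of its speed; a pose out of reach is approached as far as the arm can. A call with a number of a shift or a turn outside -1 to 1 is refused whole. A call with a gripper value outside its range is refused whole. The fingers move at their own pace and stop on an object; "grip_force" is the grip in N (left out, the last holds). Time passes only in rows, so rows that do not move let the fingers close. It gives the time, the measured TCP pose, the force, the opening and the grip force at its end, in the units of the state.
- bot.get_obs(): the state, without advancing time (a new reading comes with each control period).
- bot.read_camera(name): name is "scene" or "top" or "wrist"; returns the picture (480x640x3 uint8, red, green, blue); there is no depth.
- bot.get_calibration(name): a dict with "mtx" (3x3 intrinsics, pixels), "rvec" (rotation vector, rad) and "tvec" (3), from world to camera coordinates, as OpenCV has them. Camera axes: x right, y down, z forward; pixel columns grow to the right and rows downward; lengths in m; the calibration is good to about 2 mm. A picture is of the moment at which its call begins: read the wrist's pose just before it. get_calibration takes no time and is no camera call; for the wrist camera it gives the pose at the moment of the call.
- bot.hand_in(): hands the job in; it is judged then, once.
Trained networks look in the newest picture that a camera, given by its name, has taken for a name from the list of things; names that differ only in an ending like _2 or _b are one class to them, and where a whole thing is asked for, a point or a joint stands for the part that bears it (a point fixed in the world has none). Each returns a list of dicts, best first, with "p" (0 to 1); they miss things now and then, are a little off and sometimes report something else, mostly with a low value. They report only what shows in the picture. A call takes as long as a camera call.
- bot.boxes_of(camera, name): "uv" ([column, row] in pixels, amid what is visible of it).
The state is a dict: "t": time; "q": joint angles; "joint_vel": joint speeds; "joint_torque": joint torques, N m; "eef_pos": TCP position; "tool_rot": TCP orientation; "contact_force": force on the tool from outside, world axes, zero at the start; "torque": the same for the moment, N m; "gripper_width": opening from 0.0 (shut) to 1.0 (fully open); "grasp_force": force on a finger pad.
Only numpy, scipy, OpenCV 4.12 (cv2) and the standard library are available. Lean on these libraries where they do the work, as an engineer would, in place of code of your own. Each camera call takes 0.05 s, during which the arm holds its last target. There are 200 camera calls.

## Working session

There is one attempt and no reset: what is moved stays moved. The work goes in short steps, Python scripts to look and compute and a tool call to move; the robot and the scene stay as the last step left them, time stands still between calls to the robot, and variables do not carry over. Pictures are saved under pics/ and viewed, at most 10 in all, crops included, and the job is handed in when it is done.

Besides the shell and the picture viewer there is one more tool, called after "Call:" by a JSON object that holds its "method" and its "body", one argument or row to a line. servo_tool: Moves the arm, as the interface text tells. Shift numbers are shares of 0.02 m and turn numbers shares of 0.15 rad, none past 1 either way. Its arguments: {"type":"object","properties":{"motion":{"type":"array","items":{"type":"number","minimum":-1,"maximum":1}},"grip_force":{"type":"number"}},"required":["motion"]}

```bash
mkdir -p pics; python3 - <<'E'
from station import bot
import cv2
o=bot.get_obs()
for k in o: print(k,o[k])
for c in ["scene","top"]:
    im=bot.read_camera(c); cv2.imwrite(f"pics/{c}0.png",im[:,:,::-1])
    for n in ["tray","tray_top","rake_grip","rake_foot","pencil_a_mid","hourglass","eraser","sharpener"]:
        print(c,n,[(d["uv"],round(d["p"],2)) for d in bot.boxes_of(c,n)][:4])
E
ls
```

```text
t 0.0
q [-1.25308027  0.47781519  0.02233967  1.55645773 -0.01149837  1.10929804
 -0.0830847 ]
joint_vel [-0.00070782  0.00106327  0.00054441  0.0013972   0.00019527 -0.00141149
 -0.00079256]
joint_torque [-6.89498465e-04 -5.96439064e+01  1.60793770e+00 -2.81217849e+01
  1.26132058e-02  9.13088996e-03  7.93589425e-05]
eef_pos [0.27863238 0.61430023 0.30291283]
tool_rot [-1.26649447e-04  2.11284681e-01  9.77424129e-01 -9.16338182e-04]
contact_force [0.26913723 0.30765287 0.19998901]
torque [ 0.00960451 -0.04989781  0.01535425]
grasp_force 0.0
gripper_width 0.9983805459731738
scene tray [([243.8, 275.1], 0.97), ([328.0, 407.4], 0.3)]
scene tray_top [([244.3, 276.9], 0.64)]
scene rake_grip [([329.1, 409.0], 0.83), ([243.5, 275.9], 0.27)]
scene rake_foot [([232.3, 276.7], 0.74)]
scene pencil_a_mid [([233.5, 276.0], 0.52), ([329.6, 403.3], 0.46)]
scene hourglass []
scene eraser [([318.1, 214.0], 0.57)]
scene sharpener [([403.9, 292.0], 0.79)]
top tray [([288.9, 305.3], 0.95)]
top tray_top [([293.2, 303.2], 0.96)]
top rake_grip [([463.3, 309.0], 0.9)]
top rake_foot []
top pencil_a_mid [([290.7, 313.6], 0.79)]
top hourglass [([176.7, 295.9], 0.93)]
top eraser [([254.9, 206.0], 0.7), ([463.2, 310.3], 0.43)]
top sharpener [([385.5, 193.1], 0.47)]
pics
```

View pics/top0.png

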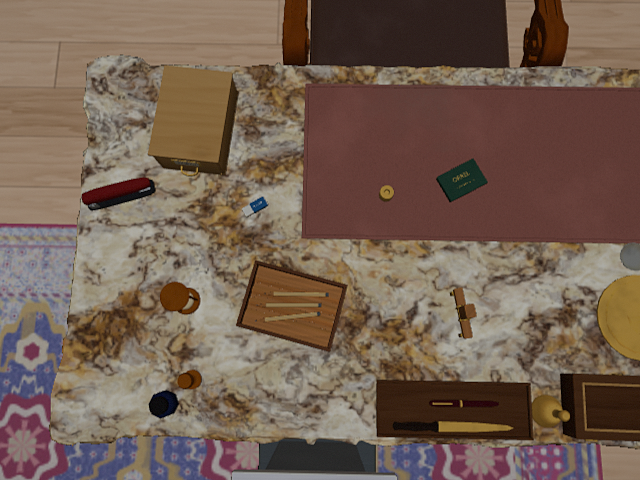

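View pics/scene0.png

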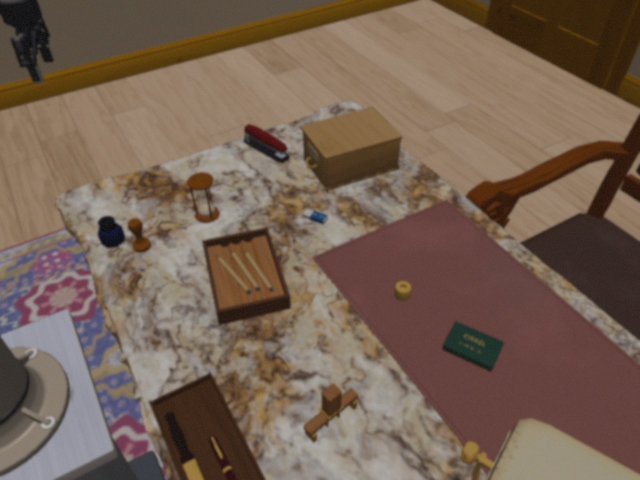

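The top view shows the tray at about (291,305), the rake at (463,311), the hourglass at (178,297), the eraser at (255,206) and the sharpener at (386,192). The grooves run roughly along the image's horizontal. I'll zoom in to measure corners.

```bash
cat > h.py <<'E'
import numpy as np,cv2
from station import bot
def cal(c):
    k=bot.get_calibration(c); return np.array(k["mtx"],float),np.array(k["rvec"],float).reshape(3),np.array(k["tvec"],float).reshape(3)
def ray(c,uv,z,K=None):
    M,r,t=K or cal(c); R=cv2.Rodrigues(r)[0]; C=-R.T@t
    d=R.T@np.linalg.solve(M,[uv[0],uv[1],1.]); return C+d*(z-C[2])/d[2]
def proj(c,P,K=None):
    M,r,t=K or cal(c); return cv2.projectPoints(np.array(P,float).reshape(-1,3),r,t,M,None)[0].reshape(-1,2)
E
python3 - <<'E'
from h import *
M,r,t=cal("top");print(M[0,0],-cv2.Rodrigues(r)[0].T@t)
M,r,t=cal("scene");print(M[0,0],-cv2.Rodrigues(r)[0].T@t)
im=cv2.imread("pics/top0.png")
a=cv2.resize(im[250:360,225:360],None,fx=4,fy=4,interpolation=cv2.INTER_CUBIC)
b=cv2.resize(im[275:345,440:490],None,fx=5,fy=5,interpolation=cv2.INTER_CUBIC)
W=np.zeros((440,800,3),np.uint8);W[:440,:540]=a;W[:350,550:800]=b
cv2.imwrite("pics/crop1.png",W)
E
```

```text
551.7659950374658 [ 0.38126995 -0.01371768  1.12882612]
546.9344188881839 [ 0.2407065  -0.64068159  0.80748423]
```

View pics/crop1.png

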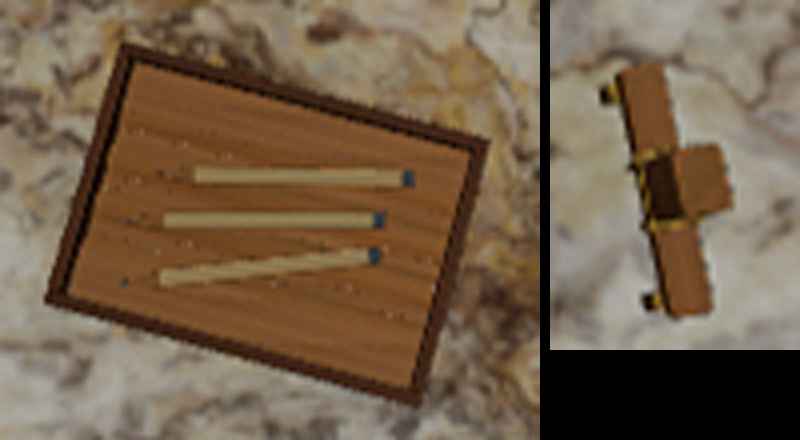

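The crop shows the tray corners at about (255.5,260.8), (347.2,285.2), (329.5,351) and (236.2,325.5). The rake's bar runs from (458,288.7) to (468,337.7), and its post top is at about (471,311).

```bash
python3 - <<'E'
from h import *
from scipy.optimize import least_squares
K=cal("top")
def fit(uv,L,z,x0):
    uv=np.array(uv)-.4
    L=np.array(L)
    def f(p):
        c,s=np.cos(p[2]),np.sin(p[2])
        P=np.c_[p[0]+c*L[:,0]-s*L[:,1],p[1]+s*L[:,0]+c*L[:,1],np.array(z)*np.ones(len(L))]
        return (proj("top",P,K)-uv).ravel()
    r=least_squares(f,x0);return r.x,r.fun.round(1)
tray=[(255.5,260.75),(347.25,285.25),(329.5,351),(236.25,325.5)]
x,y=.068,.096
print("tray",fit(tray,[(x,y),(x,-y),(-x,-y),(-x,y)],.04,[.5,0,0]))
rk=[(453.4,289.4),(462.4,288),(472.8,337),(463.6,338.4)]
print("bar",fit(rk,[(.05,.009),(.05,-.009),(-.05,-.009),(-.05,.009)],.036,[.5,-.3,0]))
po=[(465.6,304.6),(475.2,303.8),(476.6,316.6),(468,318.6)]
print("post",fit(po,[(.013,.01),(.013,-.01),(-.013,-.01),(-.013,.01)],.089,[.5,-.3,0]))
b=fit(rk,[(.05,.009),(.05,-.009),(-.05,-.009),(-.05,.009)],.036,[.5,-.3,0])[0]
for n,z,uv in [("hourglass",.05,(177,296)),("eraser",.01,(255,206)),("sharp",.02,(386,192)),("pencilbox top",.05,(377,380)),("pb r",.05,(530,380))]: print(n,ray("top",uv,z,K).round(3))
for pr in [((273.5,293.8),(328,295)),((266,304.7),(320.5,305)),((265,319),(319.5,313.7))]:
    A,B=[ray("top",np.array(u)-.4,.03,K) for u in pr];d=A-B;print((A+B)/2,np.linalg.norm(d),np.arctan2(-d[0],d[1]))
# scene check
ang=b[2]
for z in (.066,): print("scene grip",proj("scene",[[b[0],b[1],z]]))
o=bot.get_obs();print(o["eef_pos"],cal("wrist"))
from scipy.spatial.transform import Rotation as Ro
q=o["tool_rot"];print(Ro.from_quat([q[1],q[2],q[3],q[0]]).as_matrix().round(3))
E
```

```text
tray (array([ 0.47019424,  0.04814608, -0.24700981]), array([-0.5, -1.1,  0.7, -0.7,  0.7,  1.2, -0.9,  0.4]))
bar (array([ 0.46101337, -0.28815097,  0.17479331]), array([-0.1, -0.8, -0.2, -0.8,  0.1,  0.7,  0.2,  0.8]))
post (array([ 0.46128851, -0.29054139,  0.12969772]), array([-0.7, -0. ,  0.3, -0.4,  1.2,  0.6, -0.8, -0.2]))
hourglass [0.483 0.273 0.05 ]
eraser [0.678 0.132 0.01 ]
sharp [ 0.709 -0.141  0.02 ]
pencilbox top [ 0.33  -0.118  0.05 ]
pb r [ 0.335 -0.408  0.05 ]
[0.49264494 0.03184618 0.03      ] 0.10872803714311688 -0.00489468601777567
[0.47161984 0.04624003 0.03      ] 0.10831903088895803 0.011807658560932816
[0.44890899 0.04756157 0.03      ] 0.10828175379294172 0.11379677057298729
scene grip [[331.34179606 398.19640235]]
[0.27880286 0.61473748 0.30393837] (array([[417.19248074,   0.        , 316.20637736],
       [  0.        , 417.19248074, 241.69859003],
       [  0.        ,   0.        ,   1.        ]]), array([-2.3979416 , -1.5445483 , -0.25662354]), array([-0.67472504, -0.0416579 ,  0.38098675]))
[[-0.911  0.413 -0.   ]
 [ 0.413  0.911  0.   ]
 [ 0.     0.    -1.   ]]
```

Every measured size and skew matches the description: the middles lie at x = -24, 0 and +24, and the skews are 0.24 to 0.36. Next I move over the rake, turning first and bowing outward.

Call:
{"method": "servo_tool", "body": {
  "motion": [0,0,0,0,0,-1,0,0,0,0,0,0,-1,0,0,0,0,0,0,-1,0,0,0,0,0,0,-1,0,0,-0.5,0,0,0,0,0]
}}

```text
t: 1.52
eef_pos: [0.2803, 0.605, 0.3037]
tool_rot: [-0.0, -0.087, 0.996, 0.0]
contact_force: [0.7, -0.4, 0.4]
gripper_width: 1.001
grasp_force: 0.0
```

Call:
{"method": "servo_tool", "body": {
  "motion": [-0.15,-1,0,0,0,0,0,-0.15,-1,0,0,0,0,0,-0.15,-1,0,0,0,0,0,-0.15,-1,0,0,0,0,0,-0.15,-1,0,0,0,0,0]
}}

```text
t: 2.15
eef_pos: [0.3131, 0.5076, 0.304]
tool_rot: [0.0, -0.087, 0.996, 0.0]
contact_force: [-1.0, 0.3, 0.4]
gripper_width: 1.001
grasp_force: 0.0
```

Call:
{"method": "servo_tool", "body": {
  "motion": [-0.15,-1,0,0,0,0,0,-0.15,-1,0,0,0,0,0,-0.15,-1,0,0,0,0,0,-0.15,-1,0,0,0,0,0,-0.15,-1,0,0,0,0,0]
}}

```text
t: 2.78
eef_pos: [0.3452, 0.4119, 0.3039]
tool_rot: [0.0, -0.087, 0.996, 0.0]
contact_force: [-0.5, -0.1, -0.3]
gripper_width: 1.001
grasp_force: 0.0
```

Call:
{"method": "servo_tool", "body": {
  "motion": [-0.15,-1,0,0,0,0,0,-0.15,-1,0,0,0,0,0,-0.15,-1,0,0,0,0,0,-0.15,-1,0,0,0,0,0,-0.15,-1,0,0,0,0,0]
}}

```text
t: 3.4
eef_pos: [0.3773, 0.316, 0.3039]
tool_rot: [0.0, -0.087, 0.996, 0.0]
contact_force: [1.1, 0.3, -0.0]
gripper_width: 1.003
grasp_force: 0.0
```

Call:
{"method": "servo_tool", "body": {
  "motion": [-0.15,-1,0,0,0,0,0,-0.15,-1,0,0,0,0,0,-0.15,-1,0,0,0,0,0,-0.15,-1,0,0,0,0,0,-0.15,-1,0,0,0,0,0]
}}

```text
t: 4.03
eef_pos: [0.4092, 0.22, 0.3039]
tool_rot: [0.0, -0.087, 0.996, 0.0]
contact_force: [0.1, -0.7, 0.2]
gripper_width: 0.997
grasp_force: 0.0
```

Call:
{"method": "servo_tool", "body": {
  "motion": [0.07,-1,0,0,0,0,0,0.07,-1,0,0,0,0,0,0.07,-1,0,0,0,0,0,0.07,-1,0,0,0,0,0,0.07,-1,0,0,0,0,0]
}}

```text
t: 4.65
eef_pos: [0.4193, 0.1204, 0.3039]
tool_rot: [0.0, -0.087, 0.996, 0.0]
contact_force: [0.5, -0.3, -0.0]
gripper_width: 1.001
grasp_force: 0.0
```

Call:
{"method": "servo_tool", "body": {
  "motion": [0.07,-1,0,0,0,0,0,0.07,-1,0,0,0,0,0,0.07,-1,0,0,0,0,0,0.07,-1,0,0,0,0,0,0.07,-1,0,0,0,0,0]
}}

```text
t: 5.28
eef_pos: [0.4297, 0.0207, 0.3039]
tool_rot: [0.0, -0.087, 0.996, 0.0]
contact_force: [0.3, 0.5, 0.5]
gripper_width: 1.0
grasp_force: 0.0
```

Call:
{"method": "servo_tool", "body": {
  "motion": [0.07,-1,0,0,0,0,0,0.07,-1,0,0,0,0,0,0.07,-1,0,0,0,0,0,0.07,-1,0,0,0,0,0,0.07,-1,0,0,0,0,0]
}}

```text
t: 5.9
eef_pos: [0.44, -0.0789, 0.3039]
tool_rot: [0.0, -0.087, 0.996, 0.0]
contact_force: [0.4, 0.6, -0.4]
gripper_width: 1.002
grasp_force: 0.0
```

Call:
{"method": "servo_tool", "body": {
  "motion": [0.07,-1,0,0,0,0,0,0.07,-1,0,0,0,0,0,0.07,-1,0,0,0,0,0,0.07,-1,0,0,0,0,0,0.07,-1,0,0,0,0,0]
}}

```text
t: 6.52
eef_pos: [0.4503, -0.1786, 0.3039]
tool_rot: [0.0, -0.087, 0.996, 0.0]
contact_force: [-0.1, -0.3, -0.4]
gripper_width: 1.002
grasp_force: 0.0
```

Call:
{"method": "servo_tool", "body": {
  "motion": [0.07,-1,0.5,0,0,0,0,0.07,-1,0.5,0,0,0,0,0.07,-1,0.5,0,0,0,0,0.07,-1,0,0,0,0,0,0.07,-1,0,0,0,0,0]
}}

```text
t: 7.15
eef_pos: [0.4606, -0.2782, 0.2737]
tool_rot: [-0.0, -0.087, 0.996, 0.0]
contact_force: [-0.1, -0.4, 0.1]
gripper_width: 1.0
grasp_force: 0.0
```

Call:
{"method": "servo_tool", "body": {
  "motion": [0,0,0,0,0,0,0,0,0,0,0,0,0,0]
}}

```text
t: 7.4
eef_pos: [0.4609, -0.2766, 0.2737]
tool_rot: [-0.0, -0.087, 0.996, 0.0]
contact_force: [0.1, -0.1, -0.0]
gripper_width: 0.999
grasp_force: 0.0
```

```bash
python3 - <<'E'
from h import *
o=bot.get_obs();print(o["eef_pos"],o["tool_rot"],o["contact_force"])
K=cal("wrist");im=bot.read_camera("wrist")
np.savez("w1.npz",M=K[0],r=K[1],t=K[2])
cv2.imwrite("pics/w1.png",im[:,:,::-1])
print(proj("wrist",[[.461,-.288,.089],[.461,-.288,.036]],K))
print(bot.boxes_of("wrist","rake_grip"))
E
```

```text
[ 0.46088088 -0.27656694  0.27374601] [-1.04253313e-04 -8.71311579e-02  9.96196776e-01  3.67099445e-04] [ 0.08180553 -0.05917746 -0.03008711]
[[298.54985717 234.01502871]
 [301.31267037 212.64967037]]
[{'uv': [298.8, 208.1], 'p': 0.97}]
```

View pics/w1.png

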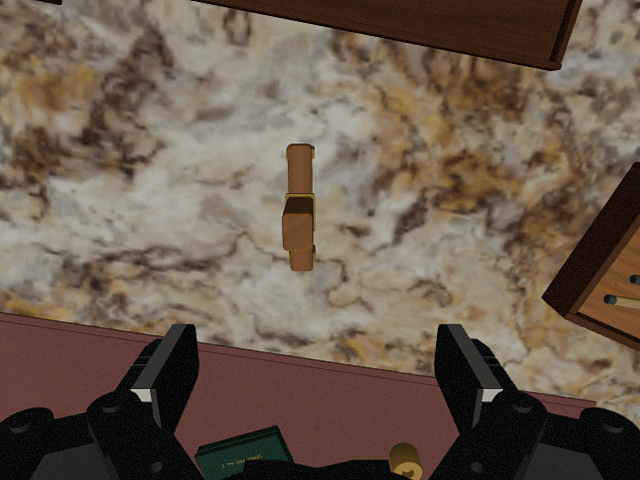

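The wrist view shows the rake's post top at about (297,230) and its bar from (300,146) to (302,270), almost aligned with the tool. I'll zoom in for precise corners.

```bash
python3 - <<'E'
import cv2
im=cv2.imread("pics/w1.png")[135:280,265:335]
im=cv2.convertScaleAbs(im,alpha=1.6,beta=20)
cv2.imwrite("pics/w1c.png",cv2.resize(im,None,fx=4,fy=4,interpolation=cv2.INTER_CUBIC))
E
```

```text
(no output)
```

View pics/w1c.png

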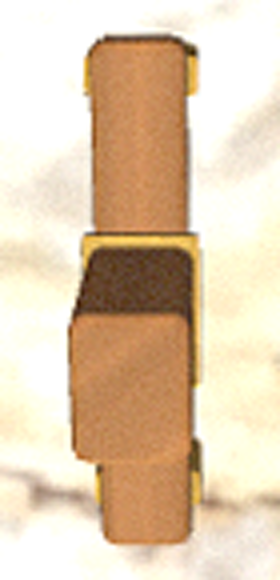

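Post top corners in the crop are about (70,315), (191,315), (193,460) and (74,460). The bar's are (90,40), (184,40), (190,543) and (103,543).

```bash
python3 - <<'E'
from h import *
from scipy.optimize import least_squares
d=np.load("w1.npz");K=(d["M"],d["r"],d["t"])
uv=(np.array([(70,315),(191,315),(193,460),(74,460),(90,38),(184,38),(190,543),(103,543)])+.5)/4-.5+[265,135]
L=np.array([(-.013,-.01),(-.013,.01),(.013,.01),(.013,-.01),(-.05,-.009),(-.05,.009),(.05,.009),(.05,-.009)])
z=np.r_[[.089]*4,[.036]*4]
def f(p,m=slice(None)):
    c,s=np.cos(p[2]),np.sin(p[2]);P=np.c_[p[0]+c*L[:,0]-s*L[:,1],p[1]+s*L[:,0]+c*L[:,1],z]
    return (proj("w",P,K)-uv)[m].ravel()
for m in (slice(None),slice(0,4),slice(4,8)):
    r=least_squares(f,[.46,-.29,.17],args=(m,));print(r.x,r.fun.round(1))
print(-cv2.Rodrigues(K[1])[0].T@K[2])
E
```

```text
[ 0.45963669 -0.28894973  0.17929886] [-1.  -1.2  0.5 -1.4  0.4  1.2 -0.7  1.3 -0.5 -0.7  1.  -0.8  0.6  1.1
 -0.2  1.2]
[ 0.45967043 -0.28881019  0.1768182 ] [-0.8 -1.2  0.8 -1.3  0.5  1.3 -0.6  1.4]
[ 0.4595931  -0.2891459   0.17928763] [-0.7 -0.8  0.7 -0.9  0.4  1.  -0.4  1.1]
[ 0.37843706 -0.29112923  0.34326618]
```

Call:
{"method": "servo_tool", "body": {
  "motion": [0.17,-0.6,0,0,0,0,0,0,0,1,0,0,0,0,0,0,1,0,0,0,0,0,0,1,0,0,0,0,0,0,0.5,0,0,0,0]
}}

```text
t: 8.12
eef_pos: [0.4594, -0.2898, 0.203]
tool_rot: [-0.001, -0.087, 0.996, 0.0]
contact_force: [0.7, 0.9, 0.2]
gripper_width: 0.997
grasp_force: 0.0
```

Call:
{"method": "servo_tool", "body": {
  "motion": [0,0,0,0,0,0,0,0,0,0,0,0,0,0]
}}

```text
t: 8.38
eef_pos: [0.4602, -0.2899, 0.2046]
tool_rot: [0.0, -0.087, 0.996, -0.0]
contact_force: [-0.8, -0.3, 0.2]
gripper_width: 1.0
grasp_force: 0.0
```

Call:
{"method": "servo_tool", "body": {
  "motion": [0.02,0.05,1,0,0,0,0,0,0,1,0,0,0,0,0,0,1,0,0,0,0,0,0,1,0,0,0,0,0,0,0.23,0,0,0,0]
}}

```text
t: 9.0
eef_pos: [0.4592, -0.2885, 0.119]
tool_rot: [-0.0, -0.087, 0.996, 0.0]
contact_force: [0.1, -1.2, 0.3]
gripper_width: 0.999
grasp_force: 0.0
```

Call:
{"method": "servo_tool", "body": {
  "motion": [0,0,0,0,0,0,0.6,0,0,0,0,0,0,0.7,0,0,0,0,0,0,0.8,0,0,0,0,0,0,1,0,0,0,0,0,0,1],
  "grip_force": 50
}}

```text
t: 9.62
eef_pos: [0.4596, -0.2887, 0.1198]
tool_rot: [0.0, -0.087, 0.996, -0.0]
contact_force: [-0.8, 1.2, 5.9]
gripper_width: 0.228
grasp_force: 48.9
```

Call:
{"method": "servo_tool", "body": {
  "motion": [0,0,0,0,0,0,1,0,0,0,0,0,0,1,0,0,0,0,0,0,1]
}}

```text
t: 10.0
eef_pos: [0.4596, -0.2887, 0.1199]
tool_rot: [0.0, -0.087, 0.996, -0.0]
contact_force: [-2.1, 1.3, 6.5]
gripper_width: 0.228
grasp_force: 48.9
```

Call:
{"method": "servo_tool", "body": {
  "motion": [0,0,-0.5,0,0,0,1,0,0,-1,0,0,0,1,0,0,-1,0,0,0,1,0,0,-1,0,0,0,1,0,0,-1,0,0,0,1]
}}

```text
t: 10.62
eef_pos: [0.459, -0.2886, 0.2102]
tool_rot: [-0.0, -0.087, 0.996, 0.0]
contact_force: [-0.0, -0.4, -1.6]
gripper_width: 0.231
grasp_force: 49.0
```

Call:
{"method": "servo_tool", "body": {
  "motion": [-0.2,0.97,0,0,0,0,1,-0.2,0.97,0,0,0,0,1,-0.2,0.97,0,0,0,0,1,-0.2,0.97,0,0,0,0,1,-0.2,0.97,0,0,0,0,1]
}}

```text
t: 11.25
eef_pos: [0.4619, -0.189, 0.2096]
tool_rot: [-0.0, -0.087, 0.996, 0.0]
contact_force: [0.4, 0.0, -1.3]
gripper_width: 0.231
grasp_force: 49.1
```

Call:
{"method": "servo_tool", "body": {
  "motion": [-0.2,0.97,0,0,0,0,1,-0.2,0.97,0,0,0,0,1,-0.2,0.97,0,0,0,0,1,-0.2,0.97,0,0,0,0,1,-0.2,0.97,0,0,0,0,1]
}}

```text
t: 11.88
eef_pos: [0.4648, -0.0901, 0.2096]
tool_rot: [-0.0, -0.087, 0.996, -0.0]
contact_force: [0.1, -1.1, -1.7]
gripper_width: 0.227
grasp_force: 49.1
```

Call:
{"method": "servo_tool", "body": {
  "motion": [-0.2,0.97,0,0,0,0,1,-0.2,0.97,0,0,0,0,1,-0.2,0.5,0,0,0,1,1,0,0,0,0,0,1,1,0,0,0,0,0,0.83,1]
}}

```text
t: 12.5
eef_pos: [0.4682, -0.0404, 0.2095]
tool_rot: [-0.0, 0.127, 0.992, 0.0]
contact_force: [-0.3, -1.0, -1.0]
gripper_width: 0.228
grasp_force: 49.1
```

Call:
{"method": "servo_tool", "body": {
  "motion": [0,0,0,0,0,0,1,0,0,0,0,0,0,1]
}}

```text
t: 12.75
eef_pos: [0.4683, -0.0405, 0.2094]
tool_rot: [0.0, 0.124, 0.992, 0.0]
contact_force: [0.4, 0.0, -1.1]
gripper_width: 0.226
grasp_force: 49.1
```

```bash
python3 - <<'E'
from h import *
o=bot.get_obs();print(o["eef_pos"],o["tool_rot"],o["contact_force"],o["torque"])
K=cal("wrist");im=bot.read_camera("wrist")
np.savez("w2.npz",M=K[0],r=K[1],t=K[2])
cv2.imwrite("pics/w2.png",im[:,:,::-1])
E
```

```text
[ 0.46833876 -0.04048715  0.20941912] [7.21377786e-06 1.23653151e-01 9.92325499e-01 3.93347917e-05] [ 0.39043342  0.00293199 -1.07389225] [-0.00101611  0.00116407  0.00454496]
```

View pics/w2.png

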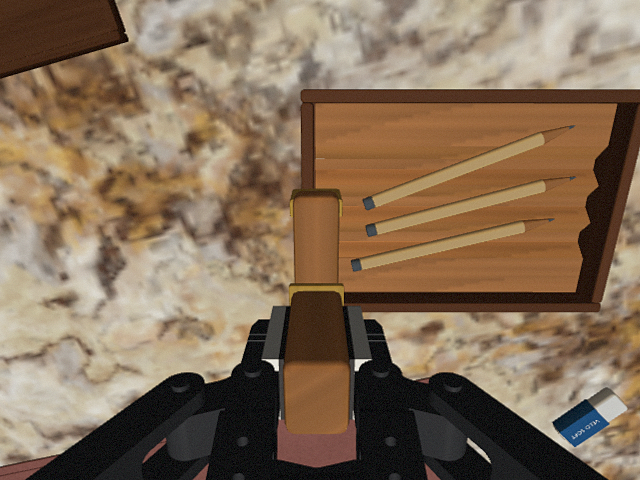

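The wrist view shows the tray's near wall top along row 91 to 102, its left end wall at columns 302 to 314, the far wall at row ~303 to 311, and the three pencils. I'll check the tray pose against this view.

```bash
python3 - <<'E'
from h import *
d=np.load("w2.npz");K=(d["M"],d["r"],d["t"])
print(-cv2.Rodrigues(K[1])[0].T@K[2])
T=(.4702,.0481,-.247)
def W(T,L,z):
    c,s=np.cos(T[2]),np.sin(T[2]);return [[T[0]+c*x-s*y,T[1]+s*x+c*y,z] for x,y in L]
o=[(-.068,-.096),(.068,-.096),(.068,.096),(-.068,.096)];i=[(-.061,-.089),(.061,-.089),(.061,.089),(-.061,.089)]
im=cv2.imread("pics/w2.png");im=cv2.resize(im[70:330,280:640],None,fx=2.2,fy=2.2,interpolation=cv2.INTER_CUBIC)
for L in (o,i):
    p=proj("w",W(T,L,.04),K);print(p.round(1))
    cv2.polylines(im,[((p-[280,70])*2.2).round().astype(int)],True,(0,255,0),1)
im=cv2.convertScaleAbs(im,alpha=1.4,beta=20)
cv2.imwrite("pics/w2c.png",im);print(im.shape)
E
```

```text
[ 0.38717762 -0.01995365  0.27892963]
[[298.4  90.6]
 [301.7 315.1]
 [599.9 314.7]
 [655.2  90. ]]
[[311.5 104.2]
 [312.5 305.3]
 [591.3 305. ]
 [639.  103.7]]
(572, 792, 3)
```

View pics/w2c.png

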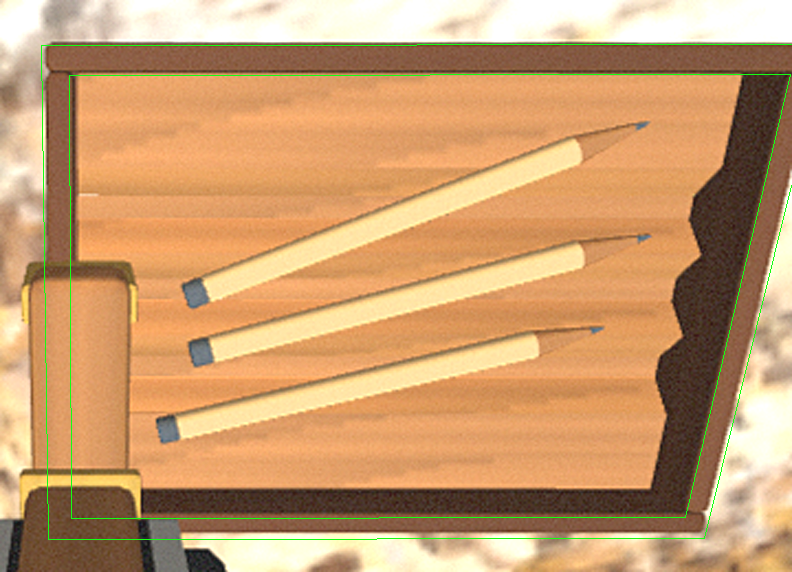

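The estimate holds to about 1 mm; I'll shift the tray 1 mm toward the robot. Now I move over its centre and go down to just above the bed.

Call:
{"method": "servo_tool", "body": {
  "motion": [0.21,0.87,0,0,0,0,1,0.21,0.87,0,0,0,0,1,0.21,0.87,0,0,0,0,1,0.21,0.87,0,0,0,0,1,0.21,0.87,0,0,0,0,1]
}}

```text
t: 13.42
eef_pos: [0.4696, 0.0494, 0.2094]
tool_rot: [-0.0, 0.124, 0.992, 0.0]
contact_force: [-0.2, -1.1, -0.7]
gripper_width: 0.226
grasp_force: 49.1
```

Call:
{"method": "servo_tool", "body": {
  "motion": [0,0,0,0,0,0,1,0,0,0.5,0,0,0,1,0,0,0.5,0,0,0,1,0,0,0.5,0,0,0,1,0,0,0,0,0,0,1]
}}

```text
t: 14.05
eef_pos: [0.469, 0.0485, 0.1782]
tool_rot: [-0.001, 0.125, 0.992, -0.001]
contact_force: [0.6, 0.1, -0.9]
gripper_width: 0.229
grasp_force: 49.1
```

```bash
python3 - <<'E'
from h import *
o=bot.get_obs();print(o["eef_pos"],o["tool_rot"],o["contact_force"],o["torque"])
K=cal("wrist");im=bot.read_camera("wrist")
np.savez("w3.npz",M=K[0],r=K[1],t=K[2])
cv2.imwrite("pics/w3.png",im[:,:,::-1])
E
```

```text
[0.46899632 0.04848834 0.17821096] [-1.02227669e-03  1.25116618e-01  9.92141346e-01 -5.79784403e-04] [ 0.57581487  0.09250534 -0.8727789 ] [ 0.01573657 -0.01318623 -0.06128277]
```

View pics/w3.png

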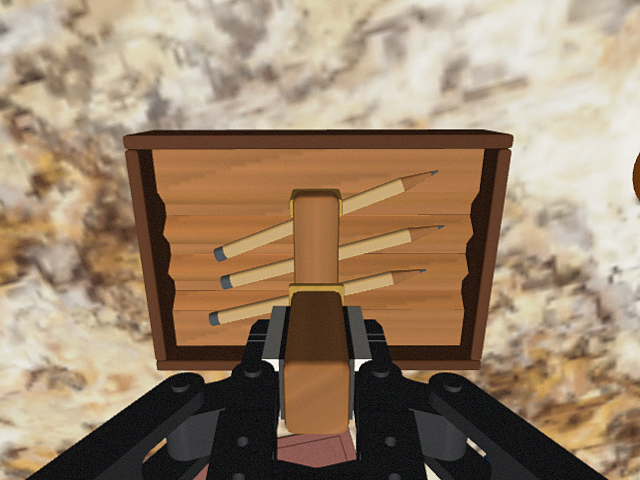

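Bar centred along y (columns 150 to 490 inside, bar at 317), teeth over the gaps between pencils. A quick check of x alignment in this view.

```bash
python3 - <<'E'
from h import *
d=np.load("w3.npz");K=(d["M"],d["r"],d["t"])
T=(.4694,.0485,-.247)
c,s=np.cos(T[2]),np.sin(T[2])
W=lambda L,z:[[T[0]+c*x-s*y,T[1]+s*x+c*y,z] for x,y in L]
print(proj("w",W([(-.068,-.096),(.068,-.096),(.068,.096),(-.068,.096),(-.061,-.089),(.061,.089)],.04),K).round(1))
print("ribs",proj("w",W([(x,-.06) for x in (-.036,-.012,.012,.036)],.025),K).round(1))
im=cv2.cvtColor(cv2.imread("pics/w3.png"),cv2.COLOR_BGR2GRAY).astype(float)
a=im[120:380,165:200].mean(1)
g=np.abs(np.diff(cv2.GaussianBlur(a.reshape(-1,1),(1,3),0).ravel()))
print([(i+120.5,round(g[i],1)) for i in range(1,len(g)-1) if g[i]>4 and g[i]>=g[i-1] and g[i]>=g[i+1]])
E
```

```text
[[118.5 135.3]
 [154.8 372.5]
 [480.7 371.7]
 [515.2 133.5]
 [135.  149.9]
 [470.1 361.5]]
ribs [[206.4 193.4]
 [210.2 235.4]
 [213.8 274.8]
 [217.1 311.7]]
[(129.5, np.float64(61.4)), (135.5, np.float64(17.0)), (149.5, np.float64(27.3)), (204.5, np.float64(6.6)), (214.5, np.float64(6.9)), (240.5, np.float64(5.6)), (243.5, np.float64(7.1)), (277.5, np.float64(6.9)), (280.5, np.float64(5.0)), (289.5, np.float64(11.9)), (291.5, np.float64(7.6)), (309.5, np.float64(7.4)), (311.5, np.float64(5.6)), (345.5, np.float64(29.4)), (360.5, np.float64(14.9)), (369.5, np.float64(45.5)), (372.5, np.float64(43.2))]
```

The alignment agrees to under 1 mm. Going down now, feeling for the bed.

Call:
{"method": "servo_tool", "body": {
  "motion": [0,0,0.5,0,0,0,1,0,0,0.5,0,0,0,1,0,0,0.38,0,0,0,1,0,0,0,0,0,0,1,0,0,0,0,0,0,1]
}}

```text
t: 14.72
eef_pos: [0.4698, 0.0489, 0.1518]
tool_rot: [0.0, 0.125, 0.992, -0.0]
contact_force: [0.3, -0.1, -1.4]
gripper_width: 0.226
grasp_force: 49.1
```

Call:
{"method": "servo_tool", "body": {
  "motion": [0,0,0.04,0,0,0,1,0,0,0,0,0,0,1]
}}

```text
t: 14.98
eef_pos: [0.4697, 0.049, 0.1511]
tool_rot: [0.0, 0.125, 0.992, 0.0]
contact_force: [-0.1, -0.8, -1.3]
gripper_width: 0.227
grasp_force: 49.1
```

Call:
{"method": "servo_tool", "body": {
  "motion": [0,0,0.04,0,0,0,1,0,0,0,0,0,0,1]
}}

```text
t: 15.22
eef_pos: [0.4696, 0.049, 0.1501]
tool_rot: [0.0, 0.125, 0.992, 0.0]
contact_force: [0.1, 0.3, -1.0]
gripper_width: 0.231
grasp_force: 49.1
```

Call:
{"method": "servo_tool", "body": {
  "motion": [0,0,0.05,0,0,0,1,0,0,0.05,0,0,0,1,0,0,0,0,0,0,1]
}}

```text
t: 15.6
eef_pos: [0.4696, 0.049, 0.148]
tool_rot: [-0.0, 0.125, 0.992, -0.0]
contact_force: [-0.2, -0.4, -0.8]
gripper_width: 0.229
grasp_force: 49.1
```

Call:
{"method": "servo_tool", "body": {
  "motion": [0,0,0.025,0,0,0,1,0,0,0,0,0,0,1]
}}

```text
t: 15.85
eef_pos: [0.4696, 0.049, 0.1476]
tool_rot: [-0.0, 0.125, 0.992, -0.0]
contact_force: [0.3, -0.9, -1.8]
gripper_width: 0.227
grasp_force: 49.1
```

Call:
{"method": "servo_tool", "body": {
  "motion": [0,0,0.025,0,0,0,1,0,0,0,0,0,0,1]
}}

```text
t: 16.1
eef_pos: [0.4696, 0.049, 0.1471]
tool_rot: [-0.0, 0.125, 0.992, 0.0]
contact_force: [0.6, 1.0, -2.2]
gripper_width: 0.231
grasp_force: 49.1
```

Call:
{"method": "servo_tool", "body": {
  "motion": [0,0,0.025,0,0,0,1,0,0,0,0,0,0,1]
}}

```text
t: 16.35
eef_pos: [0.4696, 0.049, 0.1466]
tool_rot: [-0.0, 0.125, 0.992, 0.0]
contact_force: [-0.6, 0.9, -0.7]
gripper_width: 0.227
grasp_force: 49.1
```

Call:
{"method": "servo_tool", "body": {
  "motion": [0,0,0.025,0,0,0,1,0,0,0,0,0,0,1]
}}

```text
t: 16.6
eef_pos: [0.4696, 0.049, 0.1461]
tool_rot: [-0.0, 0.125, 0.992, -0.0]
contact_force: [-0.0, -0.0, -2.0]
gripper_width: 0.227
grasp_force: 49.1
```

Call:
{"method": "servo_tool", "body": {
  "motion": [0,0,0.025,0,0,0,1,0,0,0,0,0,0,1]
}}

```text
t: 16.85
eef_pos: [0.4696, 0.049, 0.1456]
tool_rot: [-0.0, 0.125, 0.992, 0.0]
contact_force: [0.7, -0.3, -1.2]
gripper_width: 0.224
grasp_force: 49.1
```

Call:
{"method": "servo_tool", "body": {
  "motion": [0,0,0.025,0,0,0,1,0,0,0,0,0,0,1]
}}

```text
t: 17.1
eef_pos: [0.4696, 0.049, 0.1451]
tool_rot: [-0.0, 0.125, 0.992, -0.0]
contact_force: [0.4, -0.0, -1.3]
gripper_width: 0.229
grasp_force: 49.1
```

Call:
{"method": "servo_tool", "body": {
  "motion": [0,0,0.025,0,0,0,1,0,0,0,0,0,0,1]
}}

```text
t: 17.35
eef_pos: [0.4696, 0.049, 0.1446]
tool_rot: [-0.0, 0.125, 0.992, 0.0]
contact_force: [-0.6, 0.6, -2.3]
gripper_width: 0.223
grasp_force: 49.1
```

Call:
{"method": "servo_tool", "body": {
  "motion": [0,0,0.02,0,0,0,1,0,0,0,0,0,0,1]
}}

```text
t: 17.6
eef_pos: [0.4696, 0.049, 0.1442]
tool_rot: [-0.0, 0.125, 0.992, 0.0]
contact_force: [0.1, -0.8, -1.4]
gripper_width: 0.23
grasp_force: 49.1
```

Call:
{"method": "servo_tool", "body": {
  "motion": [0,0,0.02,0,0,0,1,0,0,0,0,0,0,1]
}}

```text
t: 17.85
eef_pos: [0.4696, 0.049, 0.1438]
tool_rot: [-0.0, 0.125, 0.992, -0.0]
contact_force: [0.7, -0.3, -1.4]
gripper_width: 0.23
grasp_force: 49.1
```

Call:
{"method": "servo_tool", "body": {
  "motion": [0,0,0.02,0,0,0,1,0,0,0,0,0,0,1]
}}

```text
t: 18.1
eef_pos: [0.4696, 0.049, 0.1434]
tool_rot: [-0.0, 0.125, 0.992, 0.0]
contact_force: [0.2, 0.8, -1.2]
gripper_width: 0.229
grasp_force: 49.1
```

Call:
{"method": "servo_tool", "body": {
  "motion": [0,0,0.02,0,0,0,1,0,0,0,0,0,0,1]
}}

```text
t: 18.35
eef_pos: [0.4696, 0.049, 0.143]
tool_rot: [-0.0, 0.125, 0.992, 0.0]
contact_force: [-0.5, -0.2, 1.9]
gripper_width: 0.23
grasp_force: 49.2
```

Call:
{"method": "servo_tool", "body": {
  "motion": [0,0,0.02,0,0,0,1,0,0,0,0,0,0,1]
}}

```text
t: 18.6
eef_pos: [0.4696, 0.049, 0.1427]
tool_rot: [-0.0, 0.125, 0.992, 0.0]
contact_force: [-2.4, -0.3, 2.8]
gripper_width: 0.224
grasp_force: 49.5
```

```bash
python3 - <<'E'
from h import *
F=[]
for i in range(10):
    bot.read_camera("top");o=bot.get_obs();F.append(np.r_[o["contact_force"],o["torque"],o["eef_pos"]])
F=np.array(F);print(F.mean(0).round(4),F.std(0).round(3));print(o["t"])
E
```

```text
[-1.8848 -0.0418  3.2237  0.0046  0.2902 -0.0064  0.4696  0.049   0.1426] [0.574 0.623 0.395 0.048 0.029 0.024 0.    0.    0.   ]
19.1
```

Bed load is about 4.6 N (3.2 + 1.35 weight). I add 0.1 mm and begin the stroke toward +y slowly.

Call:
{"method": "servo_tool", "body": {
  "motion": [0,0.05,0.004,0,0,0,1,0,0.1,0,0,0,0,1,0,0.1,0,0,0,0,1]
}}

```text
t: 19.48
eef_pos: [0.4711, 0.0536, 0.1426]
tool_rot: [0.0, 0.125, 0.992, -0.0]
contact_force: [-1.2, -2.9, 3.4]
gripper_width: 0.225
grasp_force: 49.8
```

Call:
{"method": "servo_tool", "body": {
  "motion": [0,0.1,0,0,0,0,1,0,0.1,0,0,0,0,1]
}}

```text
t: 19.73
eef_pos: [0.4721, 0.0578, 0.1426]
tool_rot: [0.0, 0.125, 0.992, -0.0]
contact_force: [-0.7, -3.3, 3.5]
gripper_width: 0.227
grasp_force: 49.8
```

Call:
{"method": "servo_tool", "body": {
  "motion": [0,0.1,0,0,0,0,1,0,0.1,0,0,0,0,1]
}}

```text
t: 19.98
eef_pos: [0.4729, 0.0617, 0.1425]
tool_rot: [0.0, 0.125, 0.992, 0.0]
contact_force: [-1.7, -3.2, 4.8]
gripper_width: 0.229
grasp_force: 49.8
```

Call:
{"method": "servo_tool", "body": {
  "motion": [0,0.13,0,0,0,0,1,0,0.13,0,0,0,0,1,0,0.13,0,0,0,0,1]
}}

```text
t: 20.35
eef_pos: [0.4748, 0.0693, 0.1425]
tool_rot: [-0.0, 0.125, 0.992, 0.0]
contact_force: [-0.8, -3.5, 4.0]
gripper_width: 0.228
grasp_force: 49.8
```

Call:
{"method": "servo_tool", "body": {
  "motion": [0,0.13,0,0,0,0,1,0,0.13,0,0,0,0,1,0,0.13,0,0,0,0,1]
}}

```text
t: 20.72
eef_pos: [0.4768, 0.0769, 0.1425]
tool_rot: [-0.0, 0.125, 0.992, 0.0]
contact_force: [-0.7, -2.2, 4.0]
gripper_width: 0.228
grasp_force: 49.8
```

Call:
{"method": "servo_tool", "body": {
  "motion": [0,0.13,0,0,0,0,1,0,0.13,0,0,0,0,1,0,0.13,0,0,0,0,1,0,0.13,0,0,0,0,1]
}}

```text
t: 21.22
eef_pos: [0.4793, 0.0869, 0.1425]
tool_rot: [-0.0, 0.125, 0.992, 0.0]
contact_force: [-0.4, -3.2, 4.9]
gripper_width: 0.23
grasp_force: 49.8
```

Call:
{"method": "servo_tool", "body": {
  "motion": [0,0.13,0,0,0,0,1,0,0.13,0,0,0,0,1,0,0.13,0,0,0,0,1,0,0.13,0,0,0,0,1]
}}

```text
t: 21.72
eef_pos: [0.4819, 0.097, 0.1425]
tool_rot: [-0.0, 0.125, 0.992, 0.0]
contact_force: [-1.0, -3.6, 3.9]
gripper_width: 0.227
grasp_force: 49.8
```

Call:
{"method": "servo_tool", "body": {
  "motion": [0,0.13,0,0,0,0,1,0,0.13,0,0,0,0,1,0,0.13,0,0,0,0,1,0,0.13,0,0,0,0,1]
}}

```text
t: 22.22
eef_pos: [0.4845, 0.1071, 0.1425]
tool_rot: [-0.0, 0.125, 0.992, 0.0]
contact_force: [-0.4, -3.4, 4.5]
gripper_width: 0.231
grasp_force: 49.8
```

Call:
{"method": "servo_tool", "body": {
  "motion": [0,0.13,0,0,0,0,1,0,0.13,0,0,0,0,1,0,0.13,0,0,0,0,1]
}}

```text
t: 22.6
eef_pos: [0.4864, 0.1147, 0.1425]
tool_rot: [-0.0, 0.125, 0.992, 0.0]
contact_force: [-0.3, -2.7, 4.9]
gripper_width: 0.233
grasp_force: 49.8
```

```bash
python3 - <<'E'
from h import *
K=cal("wrist");im=bot.read_camera("wrist");t=bot.read_camera("top")
np.savez("w4.npz",M=K[0],r=K[1],t=K[2])
cv2.imwrite("pics/w4.png",im[:,:,::-1]);cv2.imwrite("pics/t4.png",t[:,:,::-1])
E
```

```text
(no output)
```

View pics/w4.png

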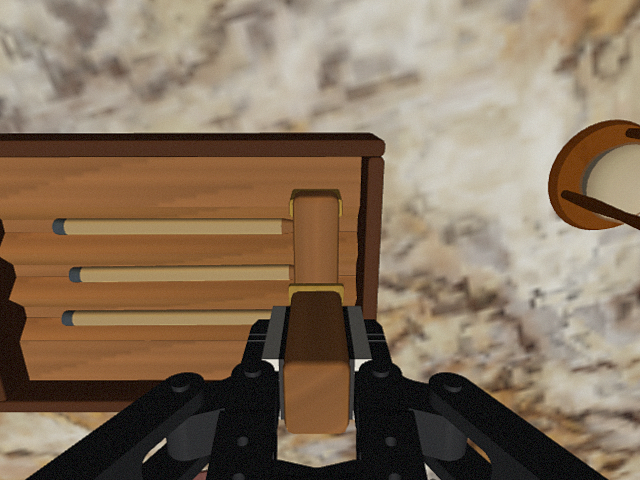

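All three pencils lie parallel along their grooves (bodies at rows 227, 273 and 318), so no return stroke is needed. I lift and carry the rake back to its original spot.

Call:
{"method": "servo_tool", "body": {
  "motion": [0,0,-0.2,0,0,0,1,0,0,-0.5,0,0,0,1,0,0,-1,0,0,0,1,0,0,-1,0,0,0,1,0,0,-1,0,0,0,1]
}}

```text
t: 23.32
eef_pos: [0.4863, 0.1147, 0.2176]
tool_rot: [0.0, 0.125, 0.992, 0.0]
contact_force: [0.2, 1.2, -1.4]
gripper_width: 0.225
grasp_force: 49.1
```

Call:
{"method": "servo_tool", "body": {
  "motion": [0,-1,-0.5,0,0,0,1,0,-1,0,0,0,0,1,0,-1,0,0,0,0,1,0,-1,0,0,0,0,1,0,-1,0,0,0,0,1]
}}

```text
t: 23.95
eef_pos: [0.4609, 0.0159, 0.2261]
tool_rot: [-0.0, 0.125, 0.992, -0.0]
contact_force: [0.1, -0.2, -1.5]
gripper_width: 0.23
grasp_force: 49.2
```

Call:
{"method": "servo_tool", "body": {
  "motion": [-0.25,-1,0,0,0,0,1,-0.25,-1,0,0,0,0,1,-0.25,-1,0,0,0,0,1,-0.25,-1,0,0,0,0,1,-0.25,-1,0,0,0,0,1]
}}

```text
t: 24.58
eef_pos: [0.4603, -0.0871, 0.2261]
tool_rot: [-0.0, 0.125, 0.992, -0.0]
contact_force: [-0.4, -0.1, -1.3]
gripper_width: 0.233
grasp_force: 49.2
```

Call:
{"method": "servo_tool", "body": {
  "motion": [-0.25,-1,0,0,0,0,1,-0.25,-1,0,0,0,0,1,-0.25,-1,0,0,0,0,1,-0.25,-1,0,0,0,0,1,-0.25,-1,0,0,0,0,1]
}}

```text
t: 25.2
eef_pos: [0.4595, -0.19, 0.226]
tool_rot: [-0.001, 0.125, 0.992, -0.0]
contact_force: [1.1, 0.4, -1.6]
gripper_width: 0.228
grasp_force: 49.2
```

Call:
{"method": "servo_tool", "body": {
  "motion": [0,0,0,0,0,-1,1,0,0,0,0,0,-1,1,0,0,0,0,0,-0.8,1,0,0,0,0,0,0,1,0,0,0,0,0,0,1]
}}

```text
t: 25.82
eef_pos: [0.4601, -0.189, 0.2263]
tool_rot: [-0.0, -0.083, 0.997, 0.0]
contact_force: [-0.0, 0.2, -1.1]
gripper_width: 0.233
grasp_force: 49.1
```

Call:
{"method": "servo_tool", "body": {
  "motion": [0,0,1,0,0,0,1,0,0,1,0,0,0,1,0,0,1,0,0,0,1,0,0,1,0,0,0,1,0,0,0.8,0,0,0,1]
}}

```text
t: 26.45
eef_pos: [0.4604, -0.1885, 0.1296]
tool_rot: [-0.0, -0.084, 0.996, -0.0]
contact_force: [0.6, 0.8, -1.5]
gripper_width: 0.223
grasp_force: 49.2
```

Call:
{"method": "servo_tool", "body": {
  "motion": [0,0,0.2,0,0,0,1,0,0,0.15,0,0,0,1,0,0,0,0,0,0,1,0,0,0,0,0,0,1]
}}

```text
t: 26.95
eef_pos: [0.4608, -0.1886, 0.124]
tool_rot: [0.0, -0.085, 0.996, -0.0]
contact_force: [-0.7, -0.1, -1.4]
gripper_width: 0.228
grasp_force: 49.2
```

Call:
{"method": "servo_tool", "body": {
  "motion": [0,0,0.1,0,0,0,1,0,0,0.05,0,0,0,1,0,0,0,0,0,0,1]
}}

```text
t: 27.32
eef_pos: [0.4605, -0.1885, 0.1204]
tool_rot: [-0.0, -0.085, 0.996, 0.0]
contact_force: [-0.4, -0.2, -1.7]
gripper_width: 0.229
grasp_force: 49.2
```

Call:
{"method": "servo_tool", "body": {
  "motion": [0,0,0.025,0,0,0,1,0,0,0,0,0,0,1]
}}

```text
t: 27.58
eef_pos: [0.4605, -0.1886, 0.12]
tool_rot: [0.0, -0.085, 0.996, 0.0]
contact_force: [0.4, -0.6, -1.6]
gripper_width: 0.23
grasp_force: 49.2
```

Call:
{"method": "servo_tool", "body": {
  "motion": [0,0,0.02,0,0,0,1,0,0,0,0,0,0,1]
}}

```text
t: 27.82
eef_pos: [0.4605, -0.1886, 0.1198]
tool_rot: [0.0, -0.085, 0.996, 0.0]
contact_force: [-2.3, 1.2, 4.7]
gripper_width: 0.231
grasp_force: 49.9
```

The rake is standing on the desk; releasing and retreating.

Call:
{"method": "servo_tool", "body": {
  "motion": [0,0,0,0,0,0,0.65,0,0,0,0,0,0,0.5,0,0,0,0,0,0,0.2,0,0,0,0,0,0,0,0,0,0,0,0,0,0]
}}

```text
t: 28.45
eef_pos: [0.4605, -0.1885, 0.1196]
tool_rot: [0.0, -0.085, 0.996, 0.0]
contact_force: [0.5, 0.2, 0.1]
gripper_width: 0.997
grasp_force: 0.0
```

Call:
{"method": "servo_tool", "body": {
  "motion": [0,0,-0.3,0,0,0,0,0,0,-1,0,0,0,0,0,0,-1,0,0,0,0,0,0,-1,0,0,0,0,0,0,-1,0,0,0,0]
}}

```text
t: 29.08
eef_pos: [0.4605, -0.1886, 0.2066]
tool_rot: [0.0, -0.085, 0.996, -0.0]
contact_force: [0.8, -0.3, 0.8]
gripper_width: 0.998
grasp_force: 0.0
```

Call:
{"method": "servo_tool", "body": {
  "motion": [0,-1,-1,0,0,0,0,0,-1,-1,0,0,0,0,0,-1,0,0,0,0,0,0,-1,0,0,0,0,0,0,-1,0,0,0,0,0]
}}

```text
t: 29.7
eef_pos: [0.4774, -0.2877, 0.2461]
tool_rot: [0.0, -0.085, 0.996, -0.0]
contact_force: [-0.4, -0.1, -0.3]
gripper_width: 1.0
grasp_force: 0.0
```

Call:
{"method": "servo_tool", "body": {
  "motion": [0,-1,0,0,0,0,0,0,-1,0,0,0,0,0,0,-1,0,0,0,0,0,0,-1,0,0,0,0,0,0,0,0,0,0,0,0]
}}

```text
t: 30.32
eef_pos: [0.4906, -0.368, 0.2456]
tool_rot: [-0.0, -0.084, 0.997, -0.001]
contact_force: [0.3, -0.3, 0.3]
gripper_width: 1.004
grasp_force: 0.0
```

```bash
python3 - <<'E'
from h import *
t=bot.read_camera("top")[:,:,::-1];s=bot.read_camera("scene")[:,:,::-1]
a=cv2.resize(t[180:350,150:500],(800,389),interpolation=cv2.INTER_CUBIC)
b=cv2.resize(s[170:450,150:450],(225,210))
b2=cv2.resize(s[150:450,180:460],(400,210))
W=np.zeros((599,800,3),np.uint8);W[:389]=a;W[389:599,:400]=cv2.resize(s[220:330,190:300],(400,210));W[389:599,400:]=cv2.resize(s[300:430,270:420],(400,210))
cv2.imwrite("pics/final.png",W)
for n in ["hourglass","eraser","sharpener","rake_grip"]: print(n,bot.boxes_of("top",n)[:1])
print(bot.get_obs()["t"])
E
```

```text
hourglass [{'uv': [179.2, 299.1], 'p': 0.97}]
eraser [{'uv': [411.9, 310.7], 'p': 0.61}]
sharpener [{'uv': [386.7, 192.9], 'p': 0.7}]
rake_grip [{'uv': [413.6, 314.1], 'p': 0.98}]
30.625
```

View pics/final.png

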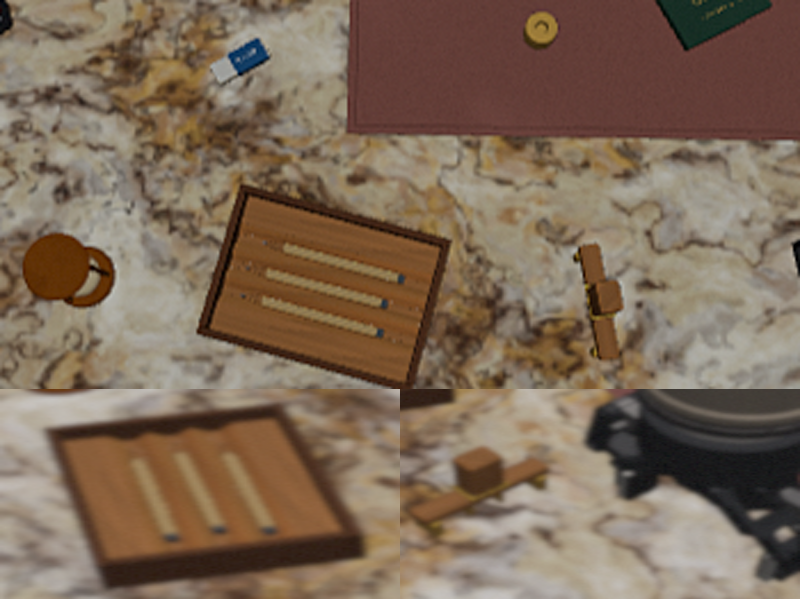

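The final view shows the three pencils parallel in their grooves and the rake upright beside the tray. The hourglass, eraser and sharpener haven't moved.

```bash
python3 -c "
from station import bot
print(bot.hand_in())"
```

```text
the job is handed in; nothing more can be done
None
```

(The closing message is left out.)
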